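Tip a picture tile out of its shop display stand

ROBOT

A 7-joint arm with a two-finger parallel gripper is mounted at the origin on the work surface. World frame = base frame: x ahead of the robot, y to its left, z up, the work surface at z = 0. Lengths are in m, angles in rad, forces in N, time in s.
With the tool pointing down it reaches from about 0.4 to 0.85 m from the base axis. Payload 10.4 kg.
Tool frame: the origin (TCP) lies midway between the tips of the shut fingers; the grasp point (between the pads) lies 19 mm behind it (r.grasp_offset is the distance from the TCP to the grasp point, in m); x points along the fingers, y is the direction in which the jaws open and shut, and the axes are right-handed (so a half turn about x gives the same grasp; the last joint's range is limited). The gripper opens to 87 mm and grips with 3 to 60 N. Pads are 19 mm wide; open, the fingers measure 117 mm over their backs; the gripper's body (75 mm by 190 mm) begins 51 mm behind the grasp point.
Start: joints at [1.169, 0.332, -0.065, 1.46, 0.022, 1.35, -0.088], TCP at [0.231, -0.581, 0.195] pointing down, gripper open.
Joint ranges: [-2.6, 2.6], [-0.5, 2.12], [-1.47, 1.34], [0.16, 2.42], [-1.27, 4.41], [0.06, 2.06], [-2.6, 2.6]. Speed limits (rad/s): [2.22, 2.22, 2.79, 2.79, 3.14, 3.14, 3.14].

INTERFACE

Orientations are given as a unit quaternion [x, y, z, w].
In Python, from bench import r, vision, close_job gives the robot as it stands. The module is installed in compiled form; this text tells all that it offers.
- The arm moves only by the shell command python3 -m pendant 'ROWS' [OPENING] [FORCE]. ROWS is text: rows parted by semicolons, each of 6 numbers parted by spaces: the shift along the tool's x, y, z in units of 0.25 m (1.0 is 0.25 m), then the turn, a rotation vector about the tool's x, y, z in units of 1.5 rad (1.0 is 1.5 rad). A call has 1 to 8 rows; each row is the pose to reach, as a shift and turn from the pose commanded when the call began, along the tool's axes at that moment; what a row does not reach only later rows make up. A row lasts 1/10 s, in which the tool goes at most 50 mm and 8.59 degrees, less where a joint would pass 70% of its speed; a pose out of reach is approached as far as the arm can. A call with a number of a shift or a turn outside -1 to 1 is refused whole. A call with a gripper value outside its range is refused whole. OPENING is the gripper command: -1 is shut, 1 is fully open, values between are in proportion, set as the call begins (- or left out, the last holds). The fingers move at their own pace and stop on an object; FORCE is the grip in N (left out, the last holds). Time passes only in rows, so rows that repeat a pose let the fingers close. It gives the time, the measured TCP pose, the force and the opening at its end, in the units of the state.
- r.read_state(): the state, without advancing time (a new reading comes with each control period).
- vision.camera(name): name is "scene" or "top"; returns (picture, depth): 420x560x3 uint8, blue, green, red; 420x560 float32, m along the optical axis (not along the pixel's ray), 0 where there is no reading.
- vision.get_calibration(name): a dict with "camera_matrix" (3x3 intrinsics, pixels), "k1" (the pictures are not rectified: a ray, as slopes to the right and down, at radius r is drawn at 1 + k1 r^2 times it, then the intrinsics apply), "rvec" (rotation vector, rad) and "tvec" (3), from world to camera coordinates, as OpenCV has them. Camera axes: x right, y down, z forward; pixel columns grow to the right and rows downward; lengths in m; the calibration is good to about 2 mm. A picture is of the moment at which its call begins. get_calibration takes no time and is no camera call.
- close_job(): hands the job in, once; it reports no verdict.
The state is a dict: "time": time; "joint_positions": joint angles; "joint_vel": joint speeds; "joint_torque": joint torques, N m; "ee_pos": TCP position; "eef_rot": TCP orientation; "ft_force": force on the tool from outside, world axes, zero at the start; "torque": the same for the moment, N m; "width": finger opening in m.
Only numpy, scipy, OpenCV 4.12 (cv2) and the standard library are available. Lean on these libraries where they do the work, as an engineer would, in place of code of your own. Each camera call takes 0.05 s, during which the arm holds its last target. There are 200 camera calls.

TASK

On the toy-shop counter, press down the red-dotted end of the yellow duck tile until it tips fully up in its wooden stand and stays up, then take the tile by its raised end and lay it flat, picture up, inside the red gift tray. Leave the blue fish tile in its own stand.

Things in the scene. Friction and masses are not known exactly. Their poses are not given: they have to be found in the camera images.
- duck_tile_center (a point): Yellow tile with a white duck, 120x50x8 mm, 35 g, loose, level in the pocket of a wooden stand, top 42 mm above the counter and flush with the side walls. Point: its centre, half-way up; x along its length to the end that will rise, z out of the picture. The end to press faces the robot: red 16 mm dot, 47 mm from the centre along -x. Once tipped, grip the raised half across its 50 mm width.
- duck_rocker (a joint): Rocker plate (36 mm wide, lip at the dotted end) under the yellow tile: 0 level, 0.55 rad fully tipped, at its stop. Level axis across the tile, 15 mm from the tile's centre towards the dot, 32 mm above the counter. Pressing the dot takes 2 to 3 N; the stiff hinge stays where it is left. Fully tipped, the tile's far end is about 40 mm higher than before.
- fish_tile_center (a point): Bystander: blue tile with a white fish, same size, axes and stand; point at its centre. Both stands: fixed, side walls 42 mm high, 10 mm thick, 54 mm apart inside, from 65 mm before to 67 mm past the tile's centre along its x; the dotted end is open with a well beneath, so a fingertip can push down between the walls.
- tray_floor (a point): Shallow open red tray fixed to the counter, 190 x 130 mm outside along its x and y, 18 mm high, walls 5 mm thick (180 x 120 mm inside). The point is the centre of its inner floor, 5 mm above the counter; x along its length, z up.

How it is judged:
By the outcome, as a careful person would: the job done as asked, in the order asked, and still so for the second after the job is handed in, with the robot touching nothing.
It also fails if it takes over 51 s, if anything falls off the work surface, if the arm or the gripper's body presses on something with over 40 N, if the wrist force passes 120 N, or if a joint passes its speed limit or range.

## Working session

There is one attempt and no reset: what is moved stays moved. The work goes in short steps, Python scripts to look and compute and a shell command to move; the robot and the scene stay as the last step left them, time stands still between calls to the robot, and variables do not carry over. Pictures are saved under pics/ and viewed, about 8 in all and at most 12, crops included, and the job is handed in when it is done.

```bash
mkdir -p pics
python3 - <<'E'
from bench import r,vision
import cv2,numpy as np
for n in("scene","top"):
    p,d=vision.camera(n); cv2.imwrite(f"pics/{n}0.png",p); np.savez(f"{n}0.npz",p=p,d=d)
    print(n,vision.get_calibration(n))
s=r.read_state(); print(s['time'],s['ee_pos'],s['eef_rot'],s['width'],r.grasp_offset)
E
ls
```

```text
scene {'camera_matrix': array([[468.34918494,   0.        , 279.36662254],
       [  0.        , 468.34918494, 213.49092165],
       [  0.        ,   0.        ,   1.        ]]), 'k1': -0.09583415099539705, 'rvec': array([ 2.06507375,  0.95155149, -0.45677406]), 'tvec': array([-0.35101632, -0.21587096,  1.14949863])}
top {'camera_matrix': array([[429.4666286 ,   0.        , 278.11669698],
       [  0.        , 429.4666286 , 207.96996744],
       [  0.        ,   0.        ,   1.        ]]), 'k1': 0.03653992675407819, 'rvec': array([ 2.21625947, -2.17456842,  0.06745245]), 'tvec': array([-7.89715733e-05,  5.26381657e-01,  7.73771430e-01])}
0.1 [ 0.23100809 -0.58034087  0.1945453 ] [-0.69436684 -0.13356782  0.69455297 -0.13270459] 0.08701634719404476 0.0187
pics
scene0.npz
top0.npz
```

View pics/top0.png

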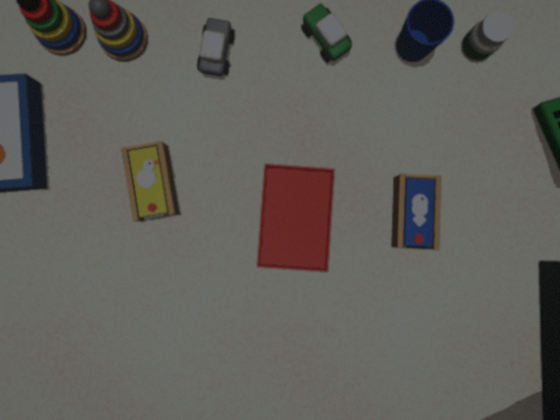

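View pics/scene0.png

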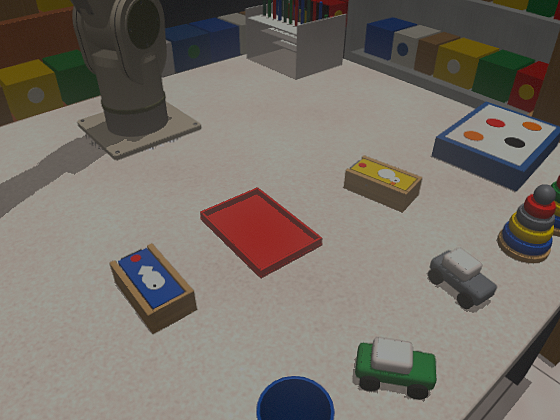

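The top view shows the duck tile at about (149,181) with its red dot at (152,208). The tray is at (296,217), and the fish tile at (420,212) with its dot at (419,239). Both tiles are visible in both views.

```bash
cat > h.py <<'E'
import cv2,numpy as np
from bench import r,vision
from scipy.spatial.transform import Rotation as R
def cal(n):
    c=vision.get_calibration(n); return c['camera_matrix'],np.array([c['k1'],0,0,0,0.]),cv2.Rodrigues(c['rvec'])[0],c['tvec']
def ray(n,px):
    K,D,Rm,t=cal(n); u=cv2.undistortPoints(np.float64(px).reshape(-1,1,2),K,D)[:,0]
    return -Rm.T@t, np.c_[u,np.ones(len(u))]@Rm
def plane(n,px,z):
    o,d=ray(n,px); return o+d*((z-o[2])/d[:,2])[:,None]
def tri(pa,pb):
    (o1,d1),(o2,d2)=ray("top",pa),ray("scene",pb); d1=d1[0];d2=d2[0]
    s=np.linalg.lstsq(np.c_[d1,-d2],o2-o1,rcond=None)[0]; a=o1+s[0]*d1;b=o2+s[1]*d2
    return (a+b)/2,np.linalg.norm(a-b)
def depthpt(n,px,d):
    K,D,Rm,t=cal(n); o,v=ray(n,px); return o+v*np.float64(d)[:,None]
def hsv(p): return cv2.cvtColor(p,cv2.COLOR_BGR2HSV)
def blob(m,box):
    x0,y0,x1,y1=box; k=np.zeros(m.shape,np.uint8); k[y0:y1,x0:x1]=m[y0:y1,x0:x1]
    cs=cv2.findContours(k,cv2.RETR_EXTERNAL,cv2.CHAIN_APPROX_NONE)[0]; return max(cs,key=cv2.contourArea)
def cen(c): m=cv2.moments(c); return np.array([m['m10'],m['m01']])/m['m00']
def red(p): h=hsv(p); return (((h[...,0]<8)|(h[...,0]>172))&(h[...,1]>140)).astype(np.uint8)*255
def yel(p): h=hsv(p); return ((h[...,0]>22)&(h[...,0]<36)&(h[...,1]>150)).astype(np.uint8)*255
def quad(c): return cv2.boxPoints(cv2.minAreaRect(c))
E
python3 - <<'E'
from h import *
np.set_printoptions(precision=4,suppress=True)
T=np.load('top0.npz');S=np.load('scene0.npz')
dt=cen(blob(red(T['p']),(135,195,170,220))); ds=cen(blob(red(S['p']),(350,155,375,175)))
print('dot',dt,ds,tri(dt,ds), plane("top",[dt],.042))
yt=cv2.convexHull(blob(yel(T['p']),(120,135,180,225))); ys=cv2.convexHull(blob(yel(S['p']),(340,150,425,210)))
ct,cs=cen(yt),cen(ys); print('tile cen',tri(ct,cs),plane("top",[ct],.042))
q=plane("top",quad(yt),.042); print('tile corners',q, np.linalg.norm(q-np.roll(q,1,0),axis=1),q.mean(0))
# tray
a=blob(red(T['p']),(230,140,360,290)); q=plane("top",quad(a),.018); print('tray rim',q,np.linalg.norm(q-np.roll(q,1,0),axis=1),q.mean(0))
b=blob(red(S['p']),(190,180,330,280))
def corners(c):
    h=cv2.convexHull(c)[:,0]; return h[h[:,0].argmin()],h[h[:,1].argmin()],h[h[:,0].argmax()],h[h[:,1].argmax()]
print(quad(a),corners(b))
for n,Z,m in(("top",T,a),("scene",S,b)):
    u,v=cen(m); pts=np.array([[u+i,v+j] for i in range(-15,16,5) for j in range(-15,16,5)]).round().astype(int)
    d=Z['d'][pts[:,1],pts[:,0]]; g=d>0; print(n,'tray floor',np.median(depthpt(n,pts[g],d[g]),0))
m=np.zeros((420,560),np.uint8); cv2.fillPoly(m,[cv2.convexHull(yt)],255); m=cv2.erode(m,None,iterations=3); v,u=np.nonzero(m); d=T['d'][v,u];g=d>0
P=depthpt("top",np.c_[u,v][g],d[g]); print('tile depth',np.median(P,0))
s=r.read_state(); print(R.from_quat(s['eef_rot']).as_matrix())
E
```

```text
dot [151.9532 207.0292] [361.957  164.6022] (array([0.5218, 0.2318, 0.044 ]), np.float64(0.0005809181490777134)) [[0.5222 0.2326 0.042 ]]
tile cen (array([0.5839, 0.2247, 0.0721]), np.float64(0.04983187365129219)) [[0.6059 0.2543 0.042 ]]
tile corners [[0.6207 0.2777 0.042 ]
 [0.6295 0.2302 0.042 ]
 [0.5831 0.2214 0.042 ]
 [0.5745 0.2688 0.042 ]] [0.0471 0.0483 0.0472 0.0482] [0.6019 0.2495 0.042 ]
tray rim [[ 0.4207  0.0452  0.018 ]
 [ 0.6057  0.0359  0.018 ]
 [ 0.599  -0.0908  0.018 ]
 [ 0.4142 -0.0798  0.018 ]] [0.1251 0.1852 0.1269 0.1851] [ 0.5099 -0.0224  0.018 ]
[[257.599  265.6142]
 [264.8223 164.4873]
 [333.6852 169.4061]
 [326.4619 270.533 ]] (array([200, 212], dtype=int32), array([257, 188], dtype=int32), array([321, 237], dtype=int32), array([261, 270], dtype=int32))
top tray floor [ 0.5087 -0.0238  0.0044]
scene tray floor [ 0.5085 -0.0191  0.0063]
tile depth [0.6085 0.2562 0.0415]
[[-0.0005  0.3698 -0.9291]
 [ 0.0011 -0.9291 -0.3698]
 [-1.     -0.0012  0.    ]]
```

Run:
```python
from h import *
np.set_printoptions(precision=4,suppress=True)
T=np.load('top0.npz');S=np.load('scene0.npz')
def hull(Z,box,rb):
    p=Z['p'];h=hsv(p); m=((h[...,0]>20)&(h[...,0]<38)&(h[...,1]>150)).astype(np.uint8)*255
    k=np.zeros_like(m);x0,y0,x1,y1=box;k[y0:y1,x0:x1]=m[y0:y1,x0:x1]
    k=cv2.morphologyEx(k,cv2.MORPH_OPEN,np.ones((2,2)))
    pts=cv2.findNonZero(k); return cv2.convexHull(pts)
yt=hull(T,(120,135,180,225),0);ys=hull(S,(340,150,425,210),0)
for n,y in(("top",yt),("scene",ys)):
    P=plane(n,y[:,0],.042)[:,:2].astype(np.float32); rc=cv2.minAreaRect(P); print(n,rc, cv2.boxPoints(rc).tolist())
print(cen(yt),cen(ys),tri(cen(yt),cen(ys)))
c=np.r_[0.]; 
dot=np.array([.522,.2322])
for n,y in(("top",yt),("scene",ys)):
    ctr=np.array(cv2.minAreaRect(plane(n,y[:,0],.042)[:,:2].astype(np.float32))[0]); v=ctr-dot; print(n,np.linalg.norm(v),np.degrees(np.arctan2(v[1],v[0])))
o=T['p'][125:235,100:200].copy(); cv2.polylines(o,[yt-np.array([100,125])],True,(0,255,0),1)
o2=S['p'][145:215,335:430].copy(); cv2.polylines(o2,[ys-np.array([335,145])],True,(0,255,0),1)
o=cv2.resize(o,(400,440));o2=cv2.resize(o2,(400,440)); cv2.imwrite('pics/hull.png',np.hstack([o,o2]))
```

```text
top ((0.5701526403427124, 0.24074766039848328), (0.10848996043205261, 0.046243391931056976), 11.092069625854492) [[0.5124726891517639, 0.25300145149230957], [0.5213692784309387, 0.20762191712856293], [0.6278325915336609, 0.22849386930465698], [0.6189360022544861, 0.27387338876724243]]
scene ((0.5712299346923828, 0.24120591580867767), (0.11853887140750885, 0.050428442656993866), 10.951273918151855) [[0.5082497596740723, 0.25470131635665894], [0.5178298950195312, 0.2051912099123001], [0.6342101097106934, 0.2277105152606964], [0.6246299743652344, 0.27722060680389404]]
[146.8964 176.8654] [385.2718 174.8225] (array([0.5745, 0.2423, 0.042 ]), np.float64(0.0026080219047416495))
top 0.04890541146194777 10.065823102982538
scene 0.050046907890191034 10.366818055594184
```

View pics/hull.png

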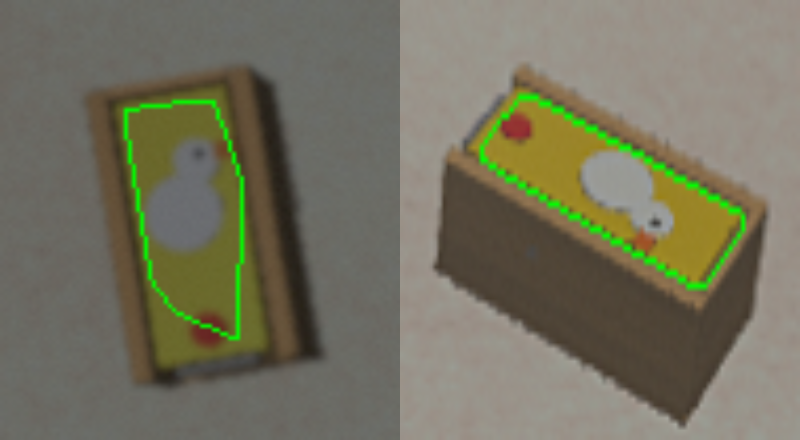

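The scene-view hull matches the tile: 118.5 x 50.4 mm with its centre at about (0.570, 0.241) and yaw 10.9°. The dot is 0.047 m from that centre, as the text says. The tray rim is 185 x 126 mm in the top view, centred at (0.510, -0.0225), with yaw about -2.9°. I'll add a goal helper and start moving.

```bash
cat >> h.py <<'E'
def goal(pos,yaw,pitch=0):
    """units for a move from the measured pose to TCP pos, tile yaw (deg), tool pitched away by pitch (rad)"""
    s=r.read_state(); Rn=R.from_quat(s['eef_rot']); c,q=np.cos(np.radians(yaw)),np.sin(np.radians(yaw))
    G=R.from_matrix(np.array([[0,q,-c],[0,-c,-q],[-1,0,0]]))*R.from_euler('y',pitch)
    d=Rn.inv().apply(np.array(pos)-s['ee_pos'])/.25; w=(Rn.inv()*G).as_rotvec()/1.5
    print('t',round(s['time'],2),'pos',s['ee_pos'].round(4),'units',d.round(4),w.round(4),'F',np.round(s['ft_force'],2),'w',round(s['width'],4),'q',np.round(s['joint_positions'],2))
E
python3 -c "
from h import *
goal((.521,.2315,.10),10.9); goal((.55,-.2,.17),10.9)"
```

```text
t 0.1 pos [ 0.231  -0.5803  0.1945] units [ 0.3813 -2.5877 -2.2787] [1.257e-01 1.000e-04 8.000e-04] F [0.4  0.56 0.61] w 0.087 q [ 1.17  0.33 -0.06  1.46  0.02  1.35 -0.09]
t 0.1 pos [ 0.231  -0.5803  0.1945] units [ 0.0993 -0.9415 -1.7482] [1.257e-01 1.000e-04 8.000e-04] F [0.4  0.56 0.61] w 0.087 q [ 1.17  0.33 -0.06  1.46  0.02  1.35 -0.09]
```

```bash
python3 -m pendant '0 -0.55 -1 0 0 0;0 -0.55 -1 0 0 0;0 -0.55 -1 0 0 0;0 -0.55 -1 0 0 0;0 -0.55 -1 0 0 0;0 -0.55 -1 0 0 0;0 -0.55 -1 0 0 0' -1 20
python3 -c "
from h import *
goal((.521,.2315,.10),10.9)"
```

```text
time: 0.8
ee_pos: [0.4165, -0.3552, 0.1952]
eef_rot: [0.694, 0.137, -0.693, 0.136]
ft_force: [0.7, 0.1, -0.7]
width: 0.0387
t 0.8 pos [ 0.4165 -0.3552  0.1952] units [ 0.3854 -2.0143 -1.2731] [ 0.1315 -0.0011  0.0009] F [ 0.67  0.07 -0.74] w 0.0387 q [ 0.85  0.18 -0.25  1.66  0.04  1.31 -0.59]
```

```bash
python3 -m pendant '0.1 -1 -0.8 0.13 0 0;0.1 -1 -0.8 0.13 0 0;0.1 -1 -0.8 0.13 0 0;0.1 -1 -0.8 0.13 0 0;0.1 -1 -0.8 0.13 0 0;0.1 -1 -0.8 0.13 0 0;0.1 -1 -0.8 0.13 0 0;0.1 -1 -0.8 0.13 0 0'
python3 -c "
from h import *
goal((.521,.2315,.10),10.9)"
```

```text
time: 1.6
ee_pos: [0.5063, -0.0504, 0.1699]
eef_rot: [-0.704, -0.067, 0.704, -0.067]
ft_force: [-0.1, -0.3, 0.2]
width: 0.0003
t 1.6 pos [ 0.5063 -0.0504  0.1699] units [ 0.2807 -1.0961 -0.2704] [-0.0004  0.0001  0.0008] F [-0.11 -0.3   0.2 ] w 0.0003 q [ 0.48  0.13 -0.51  1.78  0.06  1.25 -1.42]
```

```bash
python3 -m pendant '0.2 -1 -0.25 0 0 0;0.2 -1 -0.25 0 0 0;0.2 -1 -0.25 0 0 0;0.2 -1 -0.25 0 0 0;0.2 -1 -0.25 0 0 0;0.2 -1 -0.25 0 0 0;0.2 -1 -0.25 0 0 0;0.2 -1 -0.25 0 0 0'
python3 -c "
from h import *
goal((.521,.2315,.06),10.9)"
```

```text
time: 2.4
ee_pos: [0.5223, 0.2006, 0.12]
eef_rot: [-0.704, -0.064, 0.704, -0.065]
ft_force: [0.4, -0.4, 1.0]
width: 0.0
t 2.4 pos [0.5223 0.2006 0.12  ] units [ 0.2398 -0.1226 -0.0174] [-0.0056  0.0004 -0.0008] F [ 0.45 -0.41  0.95] w 0.0 q [ 0.11  0.32 -0.66  1.7   0.21  1.19 -1.99]
```

```bash
python3 -m pendant '0.1 -0.12 -0.015 0 0 0;0.22 -0.12 -0.015 0 0 0;0.24 -0.12 -0.015 0 0 0;0.24 -0.12 -0.015 0 0 0'
python3 - <<'E'
from h import *
goal((.521,.2315,.03),10.9)
p,d=vision.camera("scene"); q,_=vision.camera("top")
cv2.imwrite('pics/pre.png',np.hstack([cv2.resize(p[110:230,310:450],(400,343)),cv2.resize(q[120:240,80:220],(400,343))]))
E
```

```text
time: 2.8
ee_pos: [0.5203, 0.2304, 0.06]
eef_rot: [-0.704, -0.063, 0.705, -0.064]
ft_force: [0.5, 0.1, 0.0]
width: 0.0005
t 2.8 pos [0.5203 0.2304 0.06  ] units [ 0.12   -0.0041 -0.0037] [-0.0063  0.0009 -0.001 ] F [0.5  0.12 0.04] w 0.0005 q [ 0.04  0.4  -0.65  1.74  0.27  1.09 -2.09]
```

View pics/pre.png

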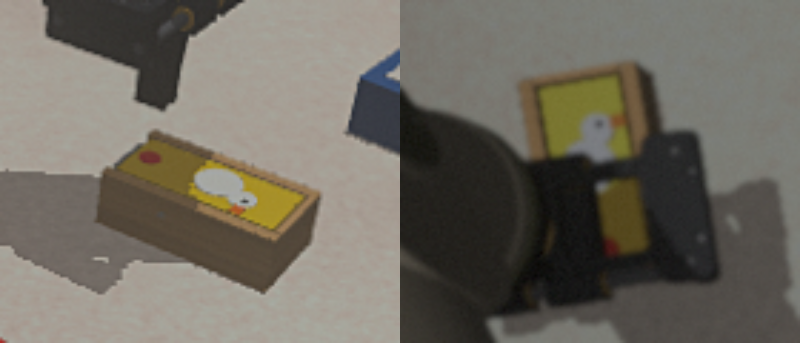

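The shut fingers hang 18 mm above the dot and between the walls, with the dot just visible at (150,157) in the left crop. I'll press down in steps and watch the force.

```bash
python3 -m pendant '0.03 0 0 0 0 0;0.06 0 0 0 0 0;0.08 0 0 0 0 0;0.09 0 0 0 0 0;0.1 0 0 0 0 0;0.11 0 0 0 0 0;0.12 0 0 0 0 0;0.12 0 0 0 0 0'
python3 -m pendant '0.01 0 0 0 0 0;0.01 0 0 0 0 0'
```

```text
time: 3.7
ee_pos: [0.5197, 0.2331, 0.0299]
eef_rot: [-0.704, -0.065, 0.704, -0.065]
ft_force: [-0.1, -1.1, 0.7]
width: 0.0004
time: 3.9
ee_pos: [0.5198, 0.233, 0.0275]
eef_rot: [-0.704, -0.065, 0.704, -0.065]
ft_force: [-0.1, 0.2, -0.4]
width: 0.0005
```

```bash
python3 -m pendant '0.01 0 0 0 0 0;0.02 0 0 0 0 0'
python3 -m pendant '0.01 0 0 0 0 0;0.01 0 0 0 0 0'
python3 - <<'E'
from h import *
p,d=vision.camera("scene")
cv2.imwrite('pics/press.png',cv2.resize(p[110:230,310:450],(600,514)))
E
```

```text
time: 4.1
ee_pos: [0.52, 0.2331, 0.0226]
eef_rot: [0.704, 0.065, -0.704, 0.065]
ft_force: [-0.7, 0.0, 0.0]
width: 0.0003
time: 4.3
ee_pos: [0.5197, 0.233, 0.0198]
eef_rot: [-0.704, -0.065, 0.704, -0.065]
ft_force: [-0.3, -0.7, -0.3]
width: 0.0007
```

View pics/press.png

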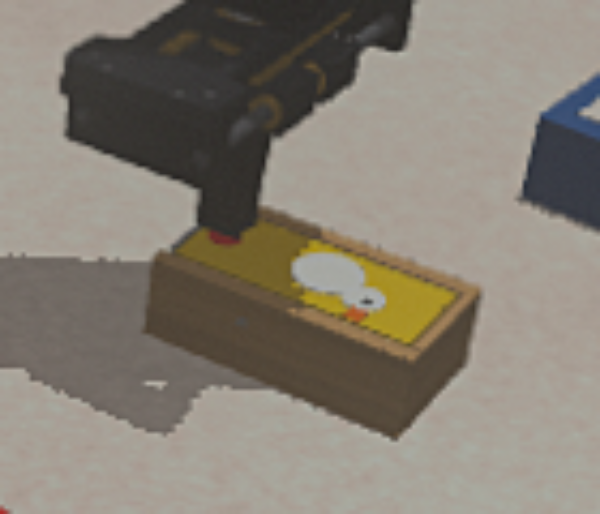

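The tile is still level. The fingertips end at about (225,235) in the crop, just above the dot, although the TCP reads z = 0.020. I'll measure the tip height by depth.

Run:
```python
from h import *
np.set_printoptions(precision=4,suppress=True)
p,d=vision.camera("scene"); s=r.read_state(); print(s['ee_pos'],s['ft_force'])
# finger pixels dark in crop
g=p.max(2)<55; print(g[135:170,355:375].sum())
for v in range(148,170,2):
    us=np.arange(354,376,3); P=depthpt("scene",np.c_[us,[v]*len(us)],d[v,us])
    print(v,' '.join(f"{x:.3f},{y:.3f},{z:.3f}{'*' if g[v,u] else ''}" for u,(x,y,z) in zip(us,P)))
```

```text
[0.5199 0.2331 0.0202] [ 0.1508  0.3901 -0.4666]
393
148 0.559,0.154,0.128* 0.567,0.152,0.132 0.570,0.156,0.131* 0.528,0.220,0.089* 0.531,0.225,0.089* 0.529,0.238,0.083* 0.448,0.358,0.003 0.451,0.365,0.002
150 0.560,0.154,0.124* 0.567,0.153,0.127* 0.571,0.156,0.128* 0.527,0.222,0.083* 0.532,0.225,0.085* 0.528,0.240,0.077* 0.454,0.351,0.003 0.457,0.358,0.001
152 0.560,0.154,0.120* 0.567,0.154,0.123* 0.570,0.157,0.123 0.526,0.224,0.078* 0.532,0.226,0.080* 0.530,0.238,0.074* 0.460,0.343,0.003 0.462,0.351,0.001
154 0.438,0.308,0.001 0.513,0.223,0.068* 0.573,0.155,0.121* 0.527,0.224,0.074* 0.533,0.225,0.076* 0.528,0.241,0.068* 0.464,0.338,0.002 0.471,0.340,0.004
156 0.443,0.302,0.000 0.512,0.225,0.062* 0.519,0.226,0.065* 0.527,0.224,0.069* 0.532,0.227,0.070* 0.530,0.240,0.064* 0.468,0.334,-0.000 0.472,0.340,-0.001
158 0.450,0.294,0.002 0.513,0.224,0.058* 0.520,0.225,0.061* 0.526,0.226,0.064* 0.532,0.228,0.065* 0.529,0.242,0.059* 0.517,0.268,0.043 0.480,0.330,0.002
160 0.455,0.288,0.001 0.514,0.224,0.054* 0.520,0.225,0.057* 0.526,0.228,0.058* 1.015,-0.414,0.539* 0.528,0.244,0.053* 0.522,0.262,0.043 0.526,0.267,0.043
162 0.463,0.280,0.003 0.516,0.222,0.051* 0.521,0.225,0.052* 0.528,0.226,0.055* 0.529,0.234,0.053* 0.523,0.252,0.043 0.527,0.256,0.043 0.531,0.261,0.043
164 0.507,0.225,0.041 0.513,0.226,0.044 0.517,0.231,0.044 0.527,0.227,0.050* 0.525,0.240,0.043 0.529,0.244,0.044 0.533,0.250,0.043 0.537,0.254,0.044
166 0.513,0.218,0.042 0.520,0.219,0.045 0.522,0.225,0.044 0.527,0.229,0.044 0.530,0.234,0.044 0.533,0.240,0.043 0.538,0.244,0.044 0.542,0.248,0.044
168 0.519,0.211,0.043 0.521,0.217,0.042 0.526,0.220,0.043 0.531,0.224,0.044 0.535,0.229,0.043 0.538,0.234,0.043 0.542,0.238,0.043 0.546,0.243,0.043
```

By depth the fingertips end at z ≈ 0.050 while the TCP reads 0.020. x and y agree, there is no force and the tile hasn't moved. The tips are therefore about 28 mm higher than the reading implies, so I'll keep going in small steps and let contact and pictures decide.

```bash
for i in 1; do python3 -m pendant '0.02 0 0 0 0 0;0.02 0 0 0 0 0'; done
python3 -m pendant '0.02 0 0 0 0 0;0.02 0 0 0 0 0'
python3 - <<'E'
from h import *
p,d=vision.camera("scene")
cv2.imwrite('pics/press2.png',cv2.resize(p[110:230,310:450],(600,514)))
us=np.array([385,400,406]);vs=np.array([178,188,191]);print(depthpt("scene",np.c_[us,vs],d[vs,us]).round(4))
E
```

```text
time: 4.6
ee_pos: [0.5199, 0.2331, 0.0148]
eef_rot: [-0.704, -0.065, 0.704, -0.065]
ft_force: [0.1, -0.1, 0.4]
width: 0.0004
time: 4.8
ee_pos: [0.5194, 0.2331, 0.0097]
eef_rot: [-0.704, -0.065, 0.704, -0.065]
ft_force: [-0.9, 0.5, 0.4]
width: 0.0002
[[0.5892 0.2192 0.0517]
 [0.6145 0.2371 0.0342]
 [0.6346 0.2268 0.0427]]
```

```bash
cat >> h.py <<'E'
def profile():
    """heights along the tile's centre line, from scene depth (median over a strip)"""
    p,d=vision.camera("scene"); v,u=np.mgrid[140:215,335:430].reshape(2,-1); z=d[v,u]; g=z>0
    P=depthpt("scene",np.c_[u,v][g],z[g]); c,q=np.cos(np.radians(10.9)),np.sin(np.radians(10.9))
    e=P[:,:2]-[.570,.241]; a=e@[c,q]; b=e@[-q,c]
    for x in np.arange(-.06,.071,.01):
        k=(abs(a-x)<.005)&(abs(b)<.018)&(P[:,2]>.02); print(f"{x*1e3:.0f}:{np.median(P[k,2])*1e3:.1f}" if k.any() else f"{x*1e3:.0f}:-",end=' ')
    print(); return p
E
python3 -c "
from h import *
profile()"
python3 -m pendant '0.02 0 0 0 0 0;0.02 0 0 0 0 0'
python3 -c "
from h import *
profile()"
```

```text
-60:43.4 -50:49.5 -40:64.1 -30:40.9 -20:43.2 -10:46.4 0:48.8 10:50.8 20:53.2 30:54.7 40:57.0 50:58.0 60:42.0 70:30.6 
time: 5.1
ee_pos: [0.5196, 0.233, 0.0048]
eef_rot: [-0.704, -0.065, 0.704, -0.065]
ft_force: [-2.0, -0.0, 1.2]
width: 0.0003
-60:38.9 -50:44.5 -40:59.0 -30:39.0 -20:43.5 -10:50.7 0:53.8 10:58.6 20:63.0 30:35.7 40:35.7 50:35.9 60:39.1 70:33.9
```

The tile is tipping: its slope went from about 0.2 to about 0.4 rad over the last 5 mm.

```bash
python3 -m pendant '0.008 0 0 0 0 0;0.016 0 0 0 0 0'
python3 -c "
from h import *
profile()"
python3 -m pendant '0.01 0 0 0 0 0;0.01 0 0 0 0 0'
python3 -c "
from h import *
p=profile();s=r.read_state();print(s['ft_force'],s['joint_torque'])
cv2.imwrite('pics/press3.png',cv2.resize(p[110:230,310:450],(600,514)))"
```

```text
time: 5.35
ee_pos: [0.5202, 0.2332, 0.0016]
eef_rot: [0.704, 0.065, -0.704, 0.065]
ft_force: [-6.3, -2.3, 17.4]
width: 0.0003
-60:36.8 -50:42.7 -40:57.1 -30:37.4 -20:45.0 -10:79.3 0:56.6 10:62.4 20:69.0 30:35.6 40:76.8 50:34.6 60:41.0 70:31.7 
time: 5.6
ee_pos: [0.5205, 0.2334, 0.001]
eef_rot: [0.705, 0.065, -0.704, 0.065]
ft_force: [-10.0, -5.4, 27.7]
width: 0.0005
-60:39.9 -50:41.6 -40:57.0 -30:37.0 -20:44.2 -10:104.9 0:56.7 10:63.1 20:69.0 30:35.2 40:77.8 50:34.2 60:38.3 70:34.2 
[-10.73004209  -6.43867493  27.11938056] [-4.94847894e-01 -4.64307439e+01 -7.04881668e+00 -2.84738731e+01
  8.63919966e-01 -4.03370664e+00  1.91452622e-02]
```

View pics/press3.png

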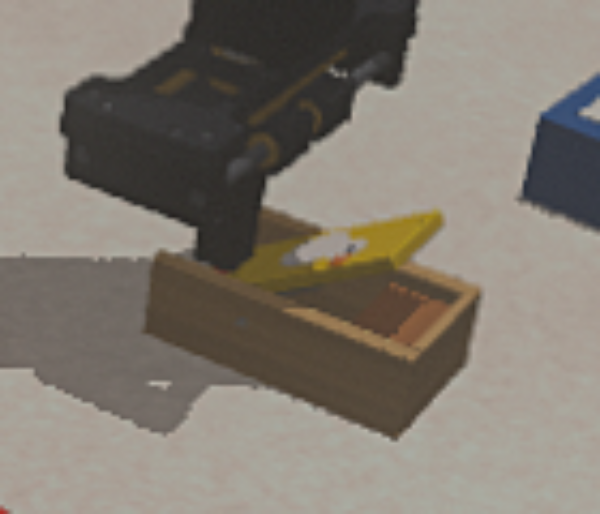

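The force rises to 27 N at the stop, and the slope of 12.3 mm over 20 mm gives 0.55 rad, so the tile is fully tipped. I'll back off, open the gripper and pitch the tool for the grasp.

```bash
python3 -m pendant '-0.1 0 0 0 0 0;-0.25 0 0 0 0 0;-0.45 0 0 0 0 0;-0.6 0 0 0 0 0;-0.6 0 0 0 0 0'
python3 -m pendant '0 0 0 0 0.1 0;0 0 0 0 0.2 0;0 0 0 0 0.3 0;0 0 0 0 0.367 0;0 0 0 0 0.367 0;0 0 0 0 0.367 0' 0.8
python3 - <<'E'
from h import *
p=profile()
c,q=np.cos(np.radians(10.9)),np.sin(np.radians(10.9)); goal((.57+.05*c,.241+.05*q,.14),10.9,.55)
t,_=vision.camera("top")
cv2.imwrite('pics/up.png',np.hstack([cv2.resize(p[60:220,290:450],(400,400)),cv2.resize(t[100:260,70:230],(400,400))]))
E
```

```text
time: 6.15
ee_pos: [0.5228, 0.2347, 0.1543]
eef_rot: [0.707, 0.066, -0.701, 0.064]
ft_force: [0.6, -0.4, 0.5]
width: 0.0003
time: 6.75
ee_pos: [0.5199, 0.2329, 0.1489]
eef_rot: [0.869, 0.08, -0.487, 0.045]
ft_force: [-0.5, 0.3, 0.6]
width: 0.0404
-60:21.4 -50:24.8 -40:31.6 -30:38.3 -20:43.7 -10:50.6 0:56.4 10:62.5 20:68.1 30:35.9 40:75.7 50:34.3 60:40.1 70:28.7 
t 6.8 pos [0.5207 0.2334 0.1494] units [ 0.2409  0.0046 -0.321 ] [-0.0039 -0.     -0.0021] F [0.83 1.21 0.11] w 0.0445 q [ 0.13 -0.11 -0.74  2.15  0.28  0.59 -2.21]
```

View pics/up.png

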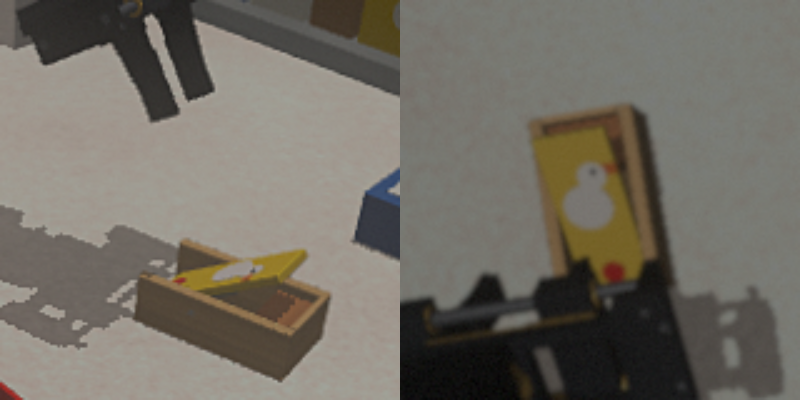

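The tile stays tipped in its stand: the left crop shows its raised end at about (300,252) and the open fingers above at (163,118) and (205,97). Now I'll measure the tilted tile and the tips by depth.

```bash
python3 -m pendant '0 0 0 0 0 0;0 0 0 0 0 0;0 0 0 0 0 0'
cat > tips.py <<'E'
from h import *
np.set_printoptions(precision=4,suppress=True)
s=r.read_state(); Rn=R.from_quat(s['eef_rot']).as_matrix(); print('tool axes',Rn.T.round(3).tolist())
p,d=vision.camera("scene"); v,u=np.mgrid[0:300,250:500].reshape(2,-1); z=d[v,u]; g=(z>0)&(p[v,u].max(1)<70)
P=depthpt("scene",np.c_[u,v][g],z[g]); L=(P-s['ee_pos'])@Rn   # tool coords
k=(abs(L[:,1])<.065)&(abs(L[:,2])<.015)&(L[:,0]>-.1)&(L[:,0]<.02); L=L[k]
for side in(-1,1):
    q=L[L[:,1]*side>0]; print('finger',side,'n',len(q),'x hist tail',np.percentile(q[:,0],[90,95,98]), 'tip y,z', np.median(q[q[:,0]>np.percentile(q[:,0],80)],0), 'y range',np.percentile(q[:,1],[3,97]))
print(s['ee_pos'],s['width'])
E
python3 tips.py
python3 - <<'E'
from h import *
np.set_printoptions(precision=4,suppress=True)
for n,(u0,v0,u1,v1) in {"scene":(335,140,430,215),"top":(115,130,185,225)}.items():
    p,d=vision.camera(n); v,u=np.mgrid[v0:v1,u0:u1].reshape(2,-1); h=hsv(p)[v,u]; z=d[v,u]
    g=(z>0)&(h[:,0]>20)&(h[:,0]<38)&(h[:,1]>150); P=depthpt(n,np.c_[u,v][g],z[g])
    for _ in range(3):
        A=np.c_[P[:,:2],np.ones(len(P))]; c=np.linalg.lstsq(A,P[:,2],rcond=None)[0]; e=P[:,2]-A@c; P=P[abs(e)<max(.004,2*e.std())]
    N=np.r_[-c[:2],1];N/=np.linalg.norm(N); print(n,len(P),'normal',N,'tilt',np.arccos(N[2]),'downhill yaw',np.degrees(np.arctan2(c[1],c[0])),'res',e.std())
    X=np.r_[c[:2],c[:2]@c[:2]];X/=np.linalg.norm(X);Y=np.cross(N,X);o=P.mean(0)
    rc=cv2.minAreaRect(np.c_[(P-o)@X,(P-o)@Y].astype(np.float32)); b=o+rc[0][0]*X+rc[0][1]*Y
    print(' centre top',b,'size',rc[1],rc[2]); 
    bp=cv2.boxPoints(rc); print(' corners',(o+bp[:,:1]*X+bp[:,1:]*Y).tolist())
E
```

```text
time: 7.15
ee_pos: [0.5202, 0.2333, 0.1487]
eef_rot: [0.869, 0.08, -0.487, 0.045]
ft_force: [0.2, -0.2, -0.3]
width: 0.0724
tool axes [[0.514, 0.096, -0.853], [0.183, -0.983, -0.001], [-0.838, -0.155, -0.523]]
finger -1 n 469 x hist tail [-0.0365 -0.0325 -0.0303] tip y,z [-0.0364 -0.0375 -0.004 ] y range [-0.0501 -0.0346]
finger 1 n 476 x hist tail [-0.0368 -0.0329 -0.0307] tip y,z [-0.0368  0.0449 -0.0038] y range [0.0385 0.0563]
[0.5202 0.2333 0.1487] 0.07240679190044867
scene 258 normal [-0.5074 -0.1043  0.8554] tilt 0.544539051394677 downhill yaw 11.617347551157959 res 0.001067908312929977
 centre top [0.5593 0.2361 0.0488] size (0.053585655987262726, 0.12705618143081665) 86.9110336303711
 corners [[0.5096400214220603, 0.202101979127927, 0.015235687043684894], [0.6173172770313975, 0.21724911780673803, 0.08095819639252985], [0.6089614825802102, 0.2701581523658422, 0.08245401466025588], [0.5012842269708732, 0.25501101368703116, 0.016731505311410932]]
top 1042 normal [-0.5155 -0.1084  0.85  ] tilt 0.5548610209950812 downhill yaw 11.877522080193769 res 0.0014487688975590991
 centre top [0.5631 0.2411 0.0486] size (0.049241017550230026, 0.11708764731884003) 89.20185852050781
 corners [[0.5189757385108882, 0.20751667434276638, 0.01760049088346198], [0.6166926253030474, 0.22640213042718677, 0.07927922552398348], [0.60712933629302, 0.274704206331023, 0.07964058299999668], [0.5094124495008608, 0.25581875024660256, 0.017961848359475167]]
```

By depth the tips lie 30 mm behind the reported TCP along the tool axis, and still do with the tool tilted, so I'll correct for 29 mm. The top view gives a tile of 117 x 49 mm tipped 0.555 rad, with its top centre at (0.563, 0.241, 0.0486). That agrees with the pivot model.

Run:
```python
from h import *
t=np.array([.620,.251,.0337]); goal(t,10.9,.55); goal(t-.08*np.array([.514,.096,-.853]),10.9,.55)
```

```text
t 7.3 pos [0.52   0.2332 0.1487] units [ 0.6045  0.0031 -0.1059] [-0.0037 -0.0002 -0.0022] F [ 0.22 -0.16 -0.08] w 0.0771 q [ 0.13 -0.11 -0.74  2.15  0.28  0.59 -2.21]
t 7.3 pos [0.52   0.2332 0.1487] units [ 0.2844  0.0032 -0.106 ] [-0.0037 -0.0002 -0.0022] F [ 0.22 -0.16 -0.08] w 0.0771 q [ 0.13 -0.11 -0.74  2.15  0.28  0.59 -2.21]
```

```bash
python3 -m pendant '0.15 0 -0.105 0 0 0;0.28 0 -0.105 0 0 0;0.36 0 -0.105 0 0 0;0.44 0 -0.105 0 0 0;0.52 0 -0.105 0 0 0;0.6 0 -0.105 0 0 0;0.605 0 -0.105 0 0 0;0.605 0 -0.105 0 0 0'
python3 - <<'E'
from h import *
goal((.620,.251,.0337),10.9,.55)
p,_=vision.camera("scene");t,_=vision.camera("top")
cv2.imwrite('pics/grip.png',np.hstack([cv2.resize(p[90:220,320:450],(400,400)),cv2.resize(t[100:240,80:220],(400,400))]))
E
```

```text
time: 8.1
ee_pos: [0.619, 0.2528, 0.0334]
eef_rot: [0.869, 0.081, -0.486, 0.045]
ft_force: [0.1, 0.9, -0.4]
width: 0.0781
t 8.1 pos [0.619  0.2528 0.0334] units [ 0.0002  0.0077 -0.0028] [-0.0024  0.0001 -0.0018] F [ 0.15  0.89 -0.42] w 0.0781 q [-0.27  0.28 -0.33  2.05  0.77  0.41 -2.6 ]
```

View pics/grip.png

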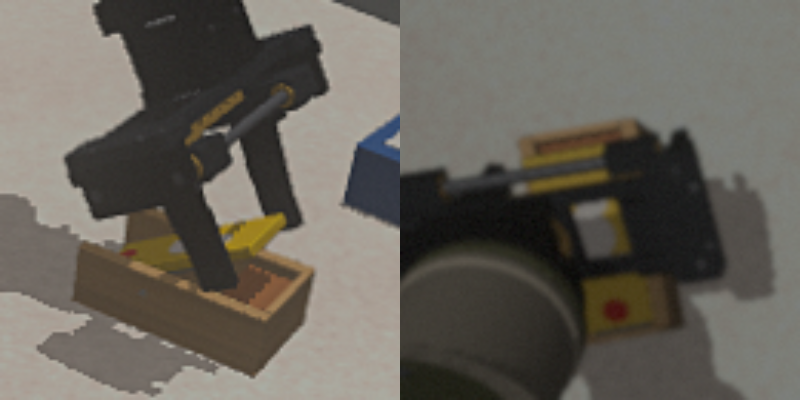

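The fingers straddle the raised end: the near tip is at (220,285) and the far one at (290,222), with the tile's raised edge between them. Joint 7 is close to its limit, so I'll close here without moving further in that direction.

```bash
python3 -m pendant '0 0 0 0 0 0;0 0 0 0 0 0;0 0 0 0 0 0;0 0 0 0 0 0;0 0 0 0 0 0;0 0 0 0 0 0' -1 25; python3 -c "
from h import *
s=r.read_state();print(s['joint_positions'])"
```

```text
time: 8.8
ee_pos: [0.6198, 0.2515, 0.0337]
eef_rot: [0.869, 0.08, -0.486, 0.045]
ft_force: [-0.5, -0.2, 1.6]
width: 0.05
[-0.26889457  0.28249784 -0.32473404  2.0456331   0.77242407  0.40969193
 -2.59846965]
```

```bash
python3 -m pendant '-0.08 0 -0.05 0 0 0;-0.17 0 -0.105 0 0 0;-0.25 0.05 -0.155 0 0 0;-0.34 0.2 -0.21 0 0 0;-0.4 0.4 -0.25 0 0 0;-0.4 0.4 -0.25 0 0 0'
python3 - <<'E'
from h import *
goal((.555,-.025,.12),-2.9,0)
p,_=vision.camera("scene")
cv2.imwrite('pics/lift.png',cv2.resize(p[60:240,250:450],(667,600)))
E
```

```text
time: 9.4
ee_pos: [0.6416, 0.1464, 0.1544]
eef_rot: [0.87, 0.076, -0.485, 0.044]
ft_force: [0.1, -0.7, -0.6]
width: 0.0496
t 9.4 pos [0.6416 0.1464 0.1544] units [-0.1247  0.6138  0.4651] [ 0.1478 -0.368   0.0406] F [ 0.13 -0.71 -0.62] w 0.0496 q [ 0.05  0.08 -0.41  1.99  0.23  0.55 -1.91]
```

View pics/lift.png

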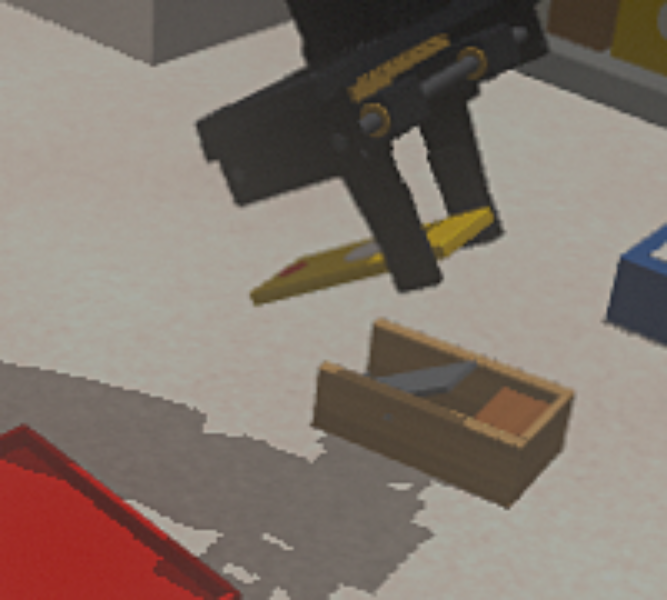

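The tile is held at its raised end, from (255,297) to (490,212), and is clear of the stand. Next I'll level it and carry it over the tray.

```bash
python3 -m pendant '-0.1 0.15 0.1 0.03 -0.08 0.01;-0.1 0.3 0.2 0.06 -0.16 0.02;-0.1 0.45 0.35 0.1 -0.25 0.03;-0.12 0.6 0.45 0.14 -0.35 0.04;-0.125 0.615 0.465 0.148 -0.368 0.04;-0.125 0.615 0.465 0.148 -0.368 0.04;-0.125 0.615 0.465 0.148 -0.368 0.04;-0.125 0.615 0.465 0.148 -0.368 0.04'
python3 - <<'E'
from h import *
np.set_printoptions(precision=4,suppress=True)
goal((.555,-.025,.12),-2.9,0)
for n in("scene","top"):
    p,d=vision.camera(n); h=hsv(p); m=((h[...,0]>20)&(h[...,0]<38)&(h[...,1]>150)).astype(np.uint8)*255
    b=(150,130,420,290) if n=="scene" else (200,120,380,300)
    v,u=np.nonzero(m[b[1]:b[3],b[0]:b[2]]); v+=b[1];u+=b[0]; z=d[v,u];g=z>0; P=depthpt(n,np.c_[u,v][g],z[g]); P=P[(P[:,2]>.03)]
    if len(P)<20: print(n,len(P)); continue
    A=np.c_[P[:,:2],np.ones(len(P))]; c=np.linalg.lstsq(A,P[:,2],rcond=None)[0]; rc=cv2.minAreaRect(P[:,:2].astype(np.float32))
    print(n,len(P),'slope',c[:2],'z',np.median(P[:,2]),rc,P.min(0),P.max(0))
    cv2.imwrite(f'pics/over_{n}.png',p)
a=cv2.imread('pics/over_scene.png')[80:300,170:390];cv2.imwrite('pics/over.png',cv2.resize(a,(600,600)))
E
```

```text
time: 10.25
ee_pos: [0.5534, -0.0168, 0.1174]
eef_rot: [-0.706, 0.013, 0.708, 0.015]
ft_force: [0.4, 0.3, -0.4]
width: 0.0491
t 10.25 pos [ 0.5534 -0.0168  0.1174] units [-0.0105  0.0323 -0.0076] [0.0069 0.0019 0.0015] F [ 0.41  0.3  -0.39] w 0.0491 q [ 0.2   0.25 -0.28  1.74  0.07  1.17 -1.72]
scene 375 slope [0.0015 0.0275] z 0.16270861213943866 ((0.5324530601501465, -0.01692880131304264), (0.04930052533745766, 0.07513062655925751), 89.60163116455078) [ 0.4948 -0.0418  0.1559] [0.5699 0.0076 0.1643]Traceback (most recent call last):
  File "<stdin>", line 7, in <module>
  File "h.py", line 16, in depthpt
    K,D,Rm,t=cal(n); o,v=ray(n,px); return o+v*np.float64(d)[:,None]
                         ~~~^^^^^^
  File "h.py", line 7, in ray
    K,D,Rm,t=cal(n); u=cv2.undistortPoints(np.float64(px).reshape(-1,1,2),K,D)[:,0]
                       ~~~~~~~~~~~~~~~~~~~^^^^^^^^^^^^^^^^^^^^^^^^^^^^^^^^^^^^
cv2.error: OpenCV(4.12.0) /io/opencv/modules/calib3d/src/undistort.dispatch.cpp:347: error: (-215:Assertion failed) CV_IS_MAT(_src) && CV_IS_MAT(_dst) && (_src->rows == 1 || _src->cols == 1) && (_dst->rows == 1 || _dst->cols == 1) && _src->cols + _src->rows - 1 == _dst->rows + _dst->cols - 1 && (CV_MAT_TYPE(_src->type) == CV_32FC2 || CV_MAT_TYPE(_src->type) == CV_64FC2) && (CV_MAT_TYPE(_dst->type) == CV_32FC2 || CV_MAT_TYPE(_dst->type) == CV_64FC2) in function 'cvUndistortPointsInternal'
```

The tile is level (slope under 0.03). Its underside is about 37 mm above the TCP reading and so about 9 mm above the tips. I'll lower it over the tray until the tips nearly touch the floor.

```bash
python3 -m pendant '0 0.03 0 0 0 0;0.15 0.03 0 0 0 0;0.3 0.03 0 0 0 0;0.42 0.03 0 0 0 0;0.46 0.03 0 0 0 0;0.48 0.03 0 0 0 0;0.48 0.03 0 0 0 0'
python3 - <<'E'
from h import *
goal((.555,-.025,-.022),-2.9,0)
a,_=vision.camera("scene");cv2.imwrite('pics/over.png',cv2.resize(a[100:290,170:360],(600,600)))
E
python3 tips.py
```

```text
time: 11.05
ee_pos: [0.5533, -0.0261, -0.002]
eef_rot: [-0.706, 0.015, 0.708, 0.016]
ft_force: [-0.1, 0.1, 0.7]
width: 0.0495
t 11.05 pos [ 0.5533 -0.0261 -0.002 ] units [ 0.0802 -0.0044 -0.0069] [0.0049 0.0021 0.0014] F [-0.1   0.14  0.66] w 0.0495 q [ 0.19  0.39 -0.26  1.84  0.12  0.93 -1.74]
tool axes [[-0.002, 0.002, -1.0], [-0.043, -0.999, -0.002], [-0.999, 0.043, 0.002]]
finger -1 n 295 x hist tail [-0.0447 -0.0366 -0.0306] tip y,z [-0.0447 -0.0283 -0.01  ] y range [-0.0368 -0.0251]
finger 1 n 244 x hist tail [-0.0338 -0.031  -0.0294] tip y,z [-0.0338  0.0326 -0.006 ] y range [0.0252 0.0382]
[ 0.5537 -0.0261 -0.0013] 0.049777098876084516
```

View pics/over.png

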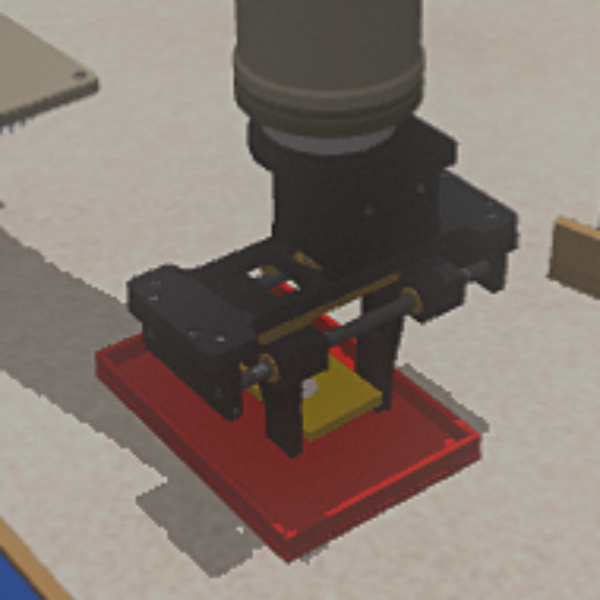

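The tile is level and inside the tray's outline, with the far-end corner at about (380,395). The near tip at (290,450) is some 20 mm above the floor.

```bash
python3 -m pendant '0.03 0 0 0 0 0;0.06 0 0 0 0 0;0.075 0 0 0 0 0;0.075 0 0 0 0 0'; python3 -m pendant '0.012 0 0 0 0 0;0.012 0 0 0 0 0'
```

```text
time: 11.55
ee_pos: [0.5525, -0.0259, -0.0217]
eef_rot: [-0.705, 0.015, 0.709, 0.016]
ft_force: [0.2, 0.2, -0.6]
width: 0.0493
time: 11.75
ee_pos: [0.5527, -0.0259, -0.022]
eef_rot: [-0.705, 0.015, 0.709, 0.016]
ft_force: [-15.7, 0.2, 34.5]
width: 0.0495
```

The tips touched the floor at a reading of -0.022 (34 N). I'll back off that push and release.

```bash
python3 -m pendant '-0.014 0 0 0 0 0;-0.014 0 0 0 0 0;-0.014 0 0 0 0 0'; python3 -m pendant '0 0 0 0 0 0;0 0 0 0 0 0;0 0 0 0 0 0;0 0 0 0 0 0' 0.5 10
python3 -m pendant '-0.05 0 0 0 0 0;-0.15 0 0 0 0 0;-0.3 0 0 0 0 0;-0.5 0 0 0 0 0;-0.7 0 0 0 0 0;-0.7 0 0 0 0 0'
python3 -m pendant '-0.1 0 0.2 0 0 0;-0.1 0 0.4 0 0 0;-0.1 0 0.6 0 0 0;-0.1 0 0.7 0 0 0;-0.1 0 0.7 0 0 0'
python3 - <<'E'
from h import *
np.set_printoptions(precision=4,suppress=True)
o=[]
for n,b in(("scene",(190,180,330,280)),("top",(240,150,350,285))):
    p,d=vision.camera(n); h=hsv(p); o.append(p); m=(h[...,0]>20)&(h[...,0]<38)&(h[...,1]>150)
    v,u=np.nonzero(m[b[1]:b[3],b[0]:b[2]]); v+=b[1];u+=b[0]; z=d[v,u];g=z>0
    print(n,len(u))
    if g.sum()<20: continue
    P=depthpt(n,np.c_[u,v][g],z[g]); A=np.c_[P[:,:2],np.ones(len(P))]; c=np.linalg.lstsq(A,P[:,2],rcond=None)[0]
    rc=cv2.minAreaRect(plane(n,np.c_[u,v],.013)[:,:2].astype(np.float32)); print(n,'slope',c[:2],'z',np.median(P[:,2]),rc)
cv2.imwrite('pics/end.png',np.hstack([cv2.resize(o[0][120:330,90:370],(440,330)),cv2.resize(o[1][130:290,220:460],(360,330))]))
E
```

```text
time: 12.05
ee_pos: [0.5525, -0.0259, -0.0213]
eef_rot: [-0.705, 0.015, 0.708, 0.016]
ft_force: [-0.5, -0.5, 0.1]
width: 0.0494
time: 12.45
ee_pos: [0.5526, -0.0259, -0.0211]
eef_rot: [-0.705, 0.015, 0.708, 0.016]
ft_force: [-0.2, -0.0, 0.2]
width: 0.0642
time: 13.05
ee_pos: [0.5573, -0.0261, 0.1626]
eef_rot: [0.71, -0.015, -0.704, -0.016]
ft_force: [0.9, -0.2, -0.2]
width: 0.0653
time: 13.55
ee_pos: [0.376, -0.0189, 0.1808]
eef_rot: [-0.706, 0.015, 0.708, 0.016]
ft_force: [-0.2, -0.2, 0.4]
width: 0.0649
scene 876
scene slope [-0.0005  0.0032] z 0.013980368694354428 ((0.5084773302078247, -0.026010088622570038), (0.05221191421151161, 0.11933235079050064), 88.57564544677734)
top 128
top slope [ 0.0105 -0.0444] z 0.011828330587073665 ((0.5087133049964905, -0.023084895685315132), (0.04925110563635826, 0.11895372718572617), 88.79805755615234)
```

View pics/end.png

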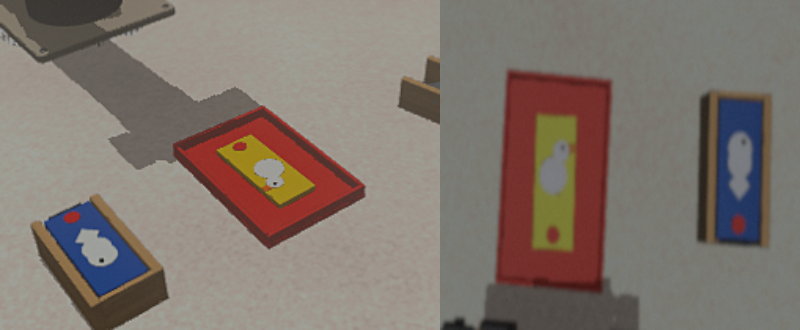

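The tile lies flat in the tray with the duck up: top at z = 0.014, slope under 0.005, centre about (0.509, -0.025). The fish tile is untouched in its stand and the robot is clear, so I'm handing in.

```bash
python3 -m pendant '0 0 0 0 0 0;0 0 0 0 0 0'; python3 -c "
from bench import close_job
print(close_job())"
```

```text
time: 13.85
ee_pos: [0.3793, -0.0187, 0.1798]
eef_rot: [-0.705, 0.014, 0.708, 0.016]
ft_force: [-0.2, -0.9, -0.6]
width: 0.0654
the job is handed in; nothing more can be done
None
```

The duck tile is lying flat, picture up, inside the red gift tray. The fish tile is still in its own stand, and I handed the job in at 13.85 s of the 51 s allowed.

- **Pressing:** I pressed the red-dotted end with shut fingers until the rocker hit its stop, at 27 N. The tile stayed up at about 0.55 rad after I let go.
- **Moving:** I gripped the raised end across its 50 mm width, lifted and levelled it, lowered it into the tray and let go. The tile dropped the last centimetre or so, because the fingertips reached past its underside.
- **Last checks:** The tile's centre is about (0.509, -0.025), within about 3 mm of the tray's. The scene view puts its top at 14 mm (expected 13) with a slope under 0.005. The robot was clear and touching nothing.

**What disagreed or came close:**
- The fingertips sat 28–30 mm behind the reported TCP along the tool axis. I worked from the camera depth and from contact instead.
- The top camera's last depth reading gave a slope of about 0.04, but from only 128 noisy pixels. The scene view shows the tile flat.
- Joint 7 reached -2.598 rad at the grasp, just inside its -2.6 limit.
- The fingertips pressed the tray floor at about 34 N (38 N with the sideways part) for a moment before I backed off.

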